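Blow off the filter cassettes

TASK

Stand every rectangular pleated filter cassette (two or three of them) pleats up on the perforated steel plate in front of the clamped air gun; when all are on it and let go, give them two blasts: squeeze the gun's trigger fully home, keep it there for two seconds and let it spring right back, then the same once more. Then move all the cassettes into the white tray, each flat on its floor, pleats up. They are fragile paper: grip them with about 20 N and never more than 35 N per finger, set them down gently rather than dropping them, and leave everything else on the bench where it is.

Things in the scene. Friction and masses are not known exactly. Their poses are not given: they have to be found in the camera images.
- cassette_a: pleated filter cassette: grey frame with white paper pleats, a box 100 long (its x) x 44 wide (its y) x 45 high (z), about 140 g. Origin at the centre of its underside, z up out of the pleats. May be absent (None from the start). Crushes when the fingers squeeze it with more than 80 N in all
- cassette_b: pleated filter cassette: grey frame with white paper pleats, a box 100 long (its x) x 44 wide (its y) x 45 high (z), about 140 g. Origin at the centre of its underside, z up out of the pleats. May be absent (None from the start). Crushes when the fingers squeeze it with more than 80 N in all
- cassette_c: pleated filter cassette: grey frame with white paper pleats, a box 100 long (its x) x 44 wide (its y) x 45 high (z), about 140 g. Origin at the centre of its underside, z up out of the pleats. May be absent (None from the start). Crushes when the fingers squeeze it with more than 80 N in all
- plate: fixed perforated steel blow-off plate, flat, without a rim, 140 (its x) x 320 (its y) x 4 thick; origin at the centre of its underside, so its top is 4 above the origin
- gun: air gun clamped upside down on a fixed stand beyond the plate, nozzle towards the plate (its -x) at 70 height, reaching 93 in -x from the origin. Its grip points straight up: a bar 28 deep (from x = 0 to x = +28) x 26 wide (y), from 80 to 175 above the bench. Origin on the bench, in line with the front of the grip. A 100 wide foot and a look-only hose lie below and behind it
- trigger (a joint): sprung trigger lever of the gun, rad: 0 = released (springs back here), 0.24 = fully home, upright, 1 mm off the grip. Steel, 80 long, 8 thick, 18 wide, hinged low in front of the grip at gun (x -5, z 88), free end up, leaning 0.24 rad to gun -x when released; home, it fills gun x -9 to -1, 88 to 168 above the bench. About 9 N at the pad holds it home
- trigger_pad (a point): middle of the trigger lever, 60 along it from its hinge; released it lies at gun (x -19, y 0, z 146). To squeeze: come from above, one finger behind the grip and one before the lever, closing along the gun's x
- tray: fixed open white tray, outside 350 (its x) x 160 (its y) x 24 high, walls and floor 5 thick; origin at the centre of its underside
- puck: bystander: round white filter disc, 84 across, 22 high; not a cassette; leave alone
- ring: bystander: black clamping ring, 90 across, 22 high; leave alone
- wrench: bystander: steel wrench, 150 long, lying; leave alone
- jar: bystander: jar with white cap, 64 across, 75 high; leave alone
- beaker: bystander: glass beaker, 68 across, 85 high; leave alone

How it is judged:
On the way, in this order (a step that is already met when the one before it is completed fails the run):
1. every cassette stands pleats up on the plate, let go and at rest, the trigger released (x of cassette_a in the frame of plate between -0.048 and 0.048 m and y of cassette_a in the frame of plate between -0.138 and 0.138 m and z of cassette_a in the frame of plate between 0.001 and 0.01 m and angle between each of cassette_a, cassette_b, cassette_c's own z axis and vertical below 0.12 rad and x of cassette_b in the frame of plate between -0.048 and 0.048 m and y of cassette_b in the frame of plate between -0.138 and 0.138 m and z of cassette_b in the frame of plate between 0.001 and 0.01 m and x of cassette_c in the frame of plate between -0.048 and 0.048 m and y of cassette_c in the frame of plate between -0.138 and 0.138 m and z of cassette_c in the frame of plate between 0.001 and 0.01 m and linear speed of each of cassette_a, cassette_b, cassette_c below 0.03 m/s and contact force between each of cassette_a, cassette_b, cassette_c and the fingers below 0.2 N and value of joint trigger below 0.05 rad), for 0.3 s.
2. trigger fully home for 1.5 s with every cassette still on the plate: first blast (x of cassette_a in the frame of plate between -0.048 and 0.048 m and y of cassette_a in the frame of plate between -0.138 and 0.138 m and z of cassette_a in the frame of plate between 0.001 and 0.01 m and angle between each of cassette_a, cassette_b, cassette_c's own z axis and vertical below 0.12 rad and x of cassette_b in the frame of plate between -0.048 and 0.048 m and y of cassette_b in the frame of plate between -0.138 and 0.138 m and z of cassette_b in the frame of plate between 0.001 and 0.01 m and x of cassette_c in the frame of plate between -0.048 and 0.048 m and y of cassette_c in the frame of plate between -0.138 and 0.138 m and z of cassette_c in the frame of plate between 0.001 and 0.01 m and value of joint trigger above 0.2 rad), for 1.5 s.
3. trigger sprung back, every cassette still on the plate, after the first blast (x of cassette_a in the frame of plate between -0.048 and 0.048 m and y of cassette_a in the frame of plate between -0.138 and 0.138 m and z of cassette_a in the frame of plate between 0.001 and 0.01 m and angle between each of cassette_a, cassette_b, cassette_c's own z axis and vertical below 0.12 rad and x of cassette_b in the frame of plate between -0.048 and 0.048 m and y of cassette_b in the frame of plate between -0.138 and 0.138 m and z of cassette_b in the frame of plate between 0.001 and 0.01 m and x of cassette_c in the frame of plate between -0.048 and 0.048 m and y of cassette_c in the frame of plate between -0.138 and 0.138 m and z of cassette_c in the frame of plate between 0.001 and 0.01 m and value of joint trigger below 0.05 rad), for 0.2 s.
4. trigger fully home for 1.5 s with every cassette still on the plate: second blast (all of step 2), for 1.5 s.
5. trigger sprung back, every cassette still on the plate, after the second blast (all of step 3), for 0.2 s.
At the end, for the whole second after the job is handed in: every cassette lies flat on the tray's floor, pleats up (within 0.12 rad), at rest; the trigger is released (under 0.05 rad) (x of cassette_a in the frame of tray between -0.17 and 0.17 m and y of cassette_a in the frame of tray between -0.075 and 0.075 m and z of cassette_a in the frame of tray between 0.002 and 0.011 m and angle between each of cassette_a, cassette_b, cassette_c's own z axis and vertical below 0.12 rad and x of cassette_b in the frame of tray between -0.17 and 0.17 m and y of cassette_b in the frame of tray between -0.075 and 0.075 m and z of cassette_b in the frame of tray between 0.002 and 0.011 m and x of cassette_c in the frame of tray between -0.17 and 0.17 m and y of cassette_c in the frame of tray between -0.075 and 0.075 m and z of cassette_c in the frame of tray between 0.002 and 0.011 m and linear speed of each of cassette_a, cassette_b, cassette_c below 0.03 m/s and value of joint trigger below 0.05 rad); the robot touches nothing.
It fails at once if a cassette is dropped: it falls free of the fingers faster than 0.4 m/s (a drop of more than about 2 cm) ((linear speed of cassette_a above 0.4 m/s and height (world z) of cassette_a above 0.02 m and contact force between the fingers and cassette_a below 0.2 N) or (linear speed of cassette_b above 0.4 m/s and height (world z) of cassette_b above 0.02 m and contact force between the fingers and cassette_b below 0.2 N) or (linear speed of cassette_c above 0.4 m/s and height (world z) of cassette_c above 0.02 m and contact force between the fingers and cassette_c below 0.2 N)).
It fails at once if a cassette is squeezed by the fingers with more than 80 N in all (contact force between the fingers and cassette_a above 80 N or contact force between the fingers and cassette_b above 80 N or contact force between the fingers and cassette_c above 80 N).
It fails at once if a cassette is pressed on the plate or tray with over 80 N (contact force between any of cassette_a, cassette_b, cassette_c and plate above 80 N or contact force between any of cassette_a, cassette_b, cassette_c and tray above 80 N).
It fails at once if a bystander is moved more than 3 cm (distance of any of puck, ring, wrench, jar, beaker from where it was at the start of the episode above 0.03 m).
Of cassette_a, cassette_b, cassette_c only 2 to 3 are there at a start; the rules pass over those that are not, and their reading is None.
At some moment in a run one of cassette_a, cassette_b, cassette_c may be knocked a few centimetres aside while the robot is not near it.
It also fails if it takes over 210 s, if anything falls off the work surface, if the arm or the gripper's body presses on something with over 40 N, if the wrist force passes 120 N, or if a joint passes its speed limit or range.

ROBOT

A 7-joint arm with a two-finger parallel gripper is mounted at the origin on the work surface. World frame = base frame: x ahead of the robot, y to its left, z up, the work surface at z = 0. Lengths are in m, angles in rad, forces in N, time in s.
With the tool pointing down it reaches from about 0.4 to 0.75 m from the base axis. Payload 19.5 kg.
Tool frame: the origin (TCP) lies at the very end of the fingers, on their centre line; the grasp point (between the pads) lies 19 mm behind it; z points along the fingers, x is the direction in which the jaws open and shut, and the axes are right-handed (so a half turn about z gives the same grasp; the last joint's range is limited). The gripper opens to 85 mm and grips with 20 to 120 N. Pads are 22 mm wide; open, the fingers measure 114 mm over their backs; the gripper's body (76 mm by 85 mm) begins 54 mm behind the grasp point. The pads swing forward as they close: fully open they stand 13 mm farther back than shut.
Start: joints at [1.122, 0.707, -0.028, 1.485, 0.022, 0.951, -0.075], TCP at [0.228, -0.528, 0.231] pointing down, gripper open.
Joint ranges: [-2.71, 2.71], [-0.32, 2.16], [-1.57, 1.52], [0, 2.45], [-1.46, 4.6], [0, 2.02], [-2.83, 2.83]. Speed limits (rad/s): [1.89, 1.89, 2.57, 2.57, 3.01, 3.01, 3.01].

INTERFACE

Orientations are given as a rotation vector (axis times angle).
In Python, from rig import arm gives the robot as it stands. Calls block until the motion is done:
- arm.move_ptp(position, orientation): joint-space move of the TCP to a pose.
- arm.servo_line(position, speed=0.15, frame=None): straight line of the TCP; frame=None keeps the orientation; speed is the mean speed in m/s.
- arm.move_joints(angles): joint-space move.
- arm.let_go() and arm.gripper_close(force=None): open the fingers fully, or close them until they stop; force is the grip in N (None keeps the last).
- arm.dwell(seconds).
- arm.ik(position, orientation): joint angles nearest the present ones, or None.
- arm.grab_frame(name): name is "scene" or "top"; returns a dict with "pixels" (384x512x3 uint8, red, green, blue), "range_z" (384x512 float32, m along the optical axis (not along the pixel's ray), 0 where there is no reading), "K" (3x3 intrinsics, pixels), "R" (3x3) and "t" (3): a world point X has camera coordinates R X + t. Camera axes: x right, y down, z forward; pixel columns grow to the right and rows downward; lengths in m; the calibration is good to about 2 mm. A picture is of the moment at which its call begins.
A pose or a line that the arm cannot do raises arm.Unreachable and nothing moves.
- arm.hand_in(): hands the job in, once; it reports no verdict.
Readings, each from a call of its own:
- arm.current_time_s(): time.
- arm.current_q(): joint angles.
- arm.current_joint_velocities(): joint speeds.
- arm.current_tau(): joint torques, N m.
- arm.current_tool_pos(): TCP position.
- arm.current_ee_rot(): TCP orientation.
- arm.current_contact_force(): force on the tool from outside, world axes, zero at the start.
- arm.current_wrist_torque(): the same for the moment, N m.
- arm.current_opening(): opening from 0.0 (shut) to 1.0 (fully open).
Only numpy, scipy, OpenCV 4.12 (cv2) and the standard library are available. Lean on these libraries where they do the work, as an engineer would, in place of code of your own. Each camera call takes 0.05 s, during which the arm holds its last target.

## Working session

There is one attempt and no reset: what is moved stays moved. The work goes in short steps, each a Python script; the robot and the scene stay as the last script left them, time stands still between calls to the robot, and variables do not carry over. Pictures are saved under pics/ and viewed, and the job is handed in when it is done.

```bash
ls; mkdir -p pics
python3 - <<'E'
from rig import arm
import cv2,numpy as np
for n in("scene","top"):
    f=arm.grab_frame(n); cv2.imwrite(f"pics/{n}0.png",cv2.cvtColor(f["pixels"],cv2.COLOR_RGB2BGR))
    print(n,f["K"].round(1).tolist(),f["R"].round(3).tolist(),f["t"].round(3).tolist())
    np.savez(f"pics/{n}0.npz",**f)
print(arm.current_time_s(),arm.current_tool_pos(),arm.current_ee_rot(),arm.current_opening())
E
```

```text
pics
scene [[423.1, 0.0, 248.5], [0.0, 423.1, 191.2], [0.0, 0.0, 1.0]] [[-0.444, 0.896, 0.02], [0.556, 0.294, -0.777], [-0.702, -0.334, -0.629]] [0.267, -0.193, 1.526]
top [[449.0, 0.0, 251.7], [0.0, 449.0, 192.4], [0.0, 0.0, 1.0]] [[-0.022, -1.0, -0.0], [-0.983, 0.022, -0.183], [0.183, -0.004, -0.983]] [-0.053, 0.548, 1.281]
0.1 [ 0.22743533 -0.5278708   0.23087093] [-2.62398541e+00  1.72660743e+00  1.28435795e-03] 0.9958893365397772
```

View pics/scene0.png

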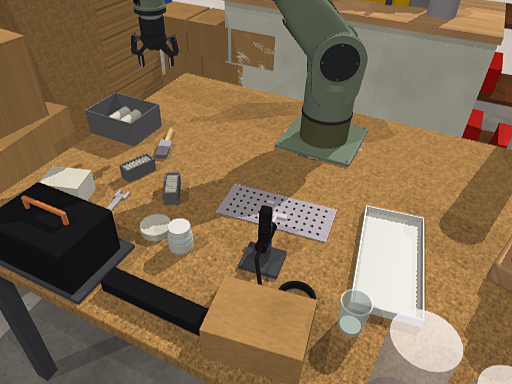

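View pics/top0.png

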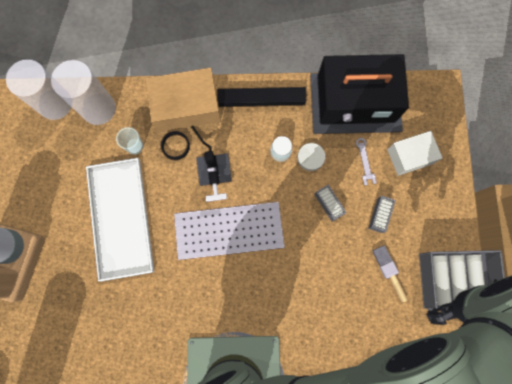

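Run:
```python
import cv2,numpy as np
a=cv2.imread("pics/scene0.png")[140:215,105:205];b=cv2.imread("pics/top0.png")[175:250,300:400];c=cv2.imread("pics/scene0.png")[180:280,190:320]
d=cv2.imread("pics/top0.png")[120:265,170:295]
r=lambda x:cv2.resize(x,(390,290),interpolation=cv2.INTER_CUBIC)
cv2.imwrite("pics/z0.png",np.vstack([np.hstack([r(a),r(b)]),np.hstack([r(c),r(d)])]))
```

```text
(no output)
```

View pics/z0.png

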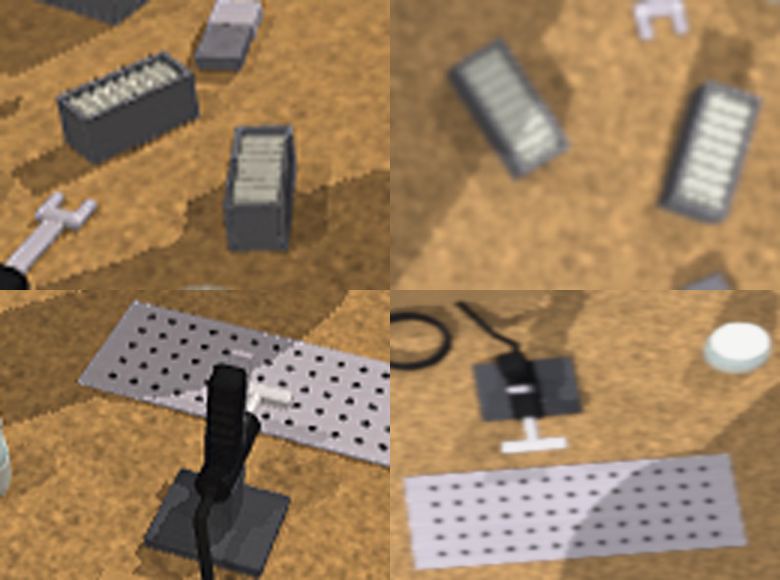

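```bash
cat > h.py <<'E'
import cv2,numpy as np
from rig import arm
def cloud(f):
    K,R,t=f["K"],f["R"],f["t"]; z=f["range_z"].astype(float)
    v,u=np.mgrid[:z.shape[0],:z.shape[1]]
    C=np.stack([(u-K[0,2])/K[0,0]*z,(v-K[1,2])/K[1,1]*z,z],-1)
    P=(C-t)@R; P[z<=0]=np.nan
    return P
def ray(f,uv,h):
    K,R,t=f["K"],f["R"],f["t"]; uv=np.atleast_2d(uv).astype(float)
    d=np.c_[(uv-[K[0,2],K[1,2]])/[K[0,0],K[1,1]],np.ones(len(uv))]@R
    o=-R.T@t
    return (o+d*((h-o[2])/d[:,2])[:,None])[:,:2]
def rect(p):
    r=cv2.minAreaRect((p*1000).astype(np.float32)); b=cv2.boxPoints(r)/1000
    e=b[1]-b[0],b[2]-b[1]
    e=max(e,key=np.linalg.norm); a=np.arctan2(e[1],e[0]); a=(a+np.pi/2)%np.pi-np.pi/2
    return np.array(r[0])/1000,a,sorted(r[1])
def cassettes(f,lo=.036,hi=.056,xr=(-1,.95)):
    """blobs of top faces in height band"""
    P=cloud(f); m=((P[...,2]>lo)&(P[...,2]<hi)&(P[...,0]<.95)&(np.abs(P[...,1])<.75)).astype(np.uint8)
    n,l,s,c=cv2.connectedComponentsWithStats(m,connectivity=4)
    out=[]
    for i in range(1,n):
        if s[i,4]<120: continue
        p=P[l==i]; ctr,a,wh=rect(p[:,:2])
        out.append((ctr.round(4),round(a,3),np.round(wh),np.median(p[:,2]).round(4),c[i].round(),s[i,4]))
    return out
E
python3 - <<'E'
from h import *
f=dict(np.load("pics/top0.npz")); g=dict(np.load("pics/scene0.npz"))
for F in(f,g):
    for o in cassettes(F):print(*o)
    print()
P=cloud(f)
for uv in[(100,300),(220,230),(120,220),(212,155),(281,145),(312,155),(128,138),(213,170),(330,203)]:print(uv,P[uv[1],uv[0]].round(3))
# gun pts
for F in(f,g):
  P=cloud(F);hh=P[...,2]
  for lo,hi in((.16,.185),(.055,.09)):
    m=(hh>lo)&(hh<hi)&(P[...,0]>.55)&(P[...,0]<.85)&(abs(P[...,1]-.09)<.09)
    v,u=np.nonzero(m); print(lo,m.sum(), (u.mean(),v.mean()) if m.any() else 0, P[m].min(0).round(3) if m.any() else 0,P[m].max(0).round(3) if m.any() else 0)
# plate & tray by colour
im=f["pixels"].astype(int); hsv=cv2.cvtColor(f["pixels"],cv2.COLOR_RGB2HSV)
for name,(x0,x1,y0,y1),h in(("plate",(165,295,198,265),.004),("tray",(78,160,150,290),.024)):
    m=np.zeros(hsv.shape[:2],np.uint8); m[y0:y1,x0:x1]=((hsv[...,1]<60)&(hsv[...,2]>70))[y0:y1,x0:x1]*255
    m=cv2.morphologyEx(m,cv2.MORPH_OPEN,np.ones((3,3)))
    c=max(cv2.findContours(m,0,2)[0],key=cv2.contourArea)
    print(name,rect(ray(f,c[:,0],h)), ray(f,cv2.boxPoints(cv2.minAreaRect(c)),h).round(3).tolist())
E
```

```text
[0.7717 0.1274] -1.405 [  8. 197.] 0.0468 [188. 122.] 163
[ 0.5145 -0.2986] 0.524 [ 46. 100.] 0.042 [330. 202.] 478
[ 0.4773 -0.4514] -0.355 [ 45. 101.] 0.042 [383. 214.] 480
[0.3411 0.5881] -0.244 [ 18. 196.] 0.0485 [ 27. 267.] 284
[ 0.2813 -0.5611] -0.0 [  5. 153.] 0.0467 [426. 280.] 142
[ 0.2921 -0.6586] -0.0 [ 39. 116.] 0.0452 [459. 273.] 456
[ 0.3052 -0.7083] -0.004 [39. 89.] 0.0448 [476. 270.] 376
[ 0.2806 -0.6095] -0.01 [ 38. 136.] 0.0449 [442. 279.] 585

[-0.9014 -0.6276] -1.552 [ 37. 244.] 0.0464 [267.  26.] 152
[-0.8963  0.1978] 1.567 [ 39. 603.] 0.046 [426.  54.] 543
[ 0.2496 -0.6789] 1.567 [100. 140.] 0.0431 [128. 111.] 344
[ 0.3293 -0.6148] -0.872 [122. 249.] 0.046 [125. 126.] 370
[0.0535 0.0186] -1.244 [ 69. 165.] 0.0466 [323. 137.] 238
[ 0.4798 -0.4487] -0.355 [ 47. 101.] 0.0396 [136. 163.] 269
[ 0.5157 -0.2961] 0.521 [ 44. 105.] 0.0394 [171. 184.] 288
[ 0.6539 -0.5015] -0.154 [42. 97.] 0.0482 [ 81. 188.] 145
[ 0.6952 -0.1465] -0.931 [40. 63.] 0.046 [180. 240.] 195
[ 0.9051 -0.3489] -0.917 [133. 275.] 0.046 [ 67. 266.] 684
[0.4354 0.5801] 0.8 [22. 54.] 0.0478 [501. 270
[... 542 characters left out ...]
87 0.039 0.161] [0.644 0.064 0.181]
0.055 417 (np.float64(203.3956834532374), np.float64(145.83932853717027)) [0.551 0.03  0.055] [0.832 0.179 0.09 ]
0.16 144 (np.float64(266.25), np.float64(209.92361111111111)) [0.59  0.041 0.16 ] [0.648 0.068 0.176]
0.055 329 (np.float64(264.0759878419453), np.float64(243.3647416413374)) [0.55  0.041 0.055] [0.699 0.071 0.089]
plate (array([0.4414826 , 0.00724353]), np.float32(-1.4806651), [142.929443359375, 322.0755615234375]) [[0.498, 0.177], [0.527, -0.148], [0.384, -0.159], [0.356, 0.16]]
tray (array([0.48387537, 0.33439603]), np.float32(0.1482203), [166.4464874267578, 354.56842041015625]) [[0.651, 0.451], [0.671, 0.278], [0.315, 0.225], [0.297, 0.39]]
```

Run:
```python
from h import *
for n,(x0,x1,y0,y1) in(("top",(190,236,135,205)),("scene",(230,300,195,285))):
    f=dict(np.load(f"pics/{n}0.npz"));P=cloud(f)
    b=cv2.cvtColor(f["pixels"],cv2.COLOR_RGB2BGR)[y0:y1,x0:x1]
    cv2.imwrite(f"pics/gun_{n}.png",cv2.resize(b,None,fx=8,fy=8,interpolation=cv2.INTER_NEAREST)[:600])
f=dict(np.load("pics/top0.npz"));P=cloud(f)
for v in range(150,202,2):
    print(v,' '.join(f"{int(1000*P[v,u,2])}" for u in range(200,232)))
```

```text
150 3 3 1 -1 3 1 0 -1 5 70 70 71 0 4 2 0 0 -1 2 -4 2 -2 1 0 0 0 0 0 0 0 3 4
152 2 0 2 0 173 174 175 173 178 176 172 172 176 -1 3 -2 3 1 0 3 1 4 -1 2 0 2 0 -2 0 2 0 -2
154 2 0 0 1 172 174 175 178 174 173 173 173 171 168 -1 0 2 0 14 10 11 11 12 10 13 9 13 11 7 2 -4 -5
156 -3 2 2 10 170 175 175 175 176 178 175 176 170 171 78 73 15 11 6 9 14 11 14 18 10 11 13 11 3 3 0 1
158 11 11 7 18 170 168 176 174 173 178 173 174 175 171 136 79 14 14 11 12 17 15 17 14 12 9 14 12 6 -4 3 0
160 10 11 16 14 15 173 169 172 173 170 168 168 166 161 147 92 76 9 15 10 11 9 15 8 15 13 10 10 11 4 -2 0
162 13 18 14 11 12 17 152 155 151 156 153 151 149 141 138 114 73 8 7 13 10 15 10 14 13 12 11 13 12 0 -1 0
164 14 12 15 10 8 14 10 126 132 138 131 130 125 125 116 110 75 45 13 14 16 13 10 17 13 10 9 10 9 0 0 4Traceback (most recent call last):
  File "<stdin>", line 8, in <module>
  File "<stdin>", line 8, in <genexpr>
ValueError: cannot convert float NaN to integer
```

View pics/gun_top.png

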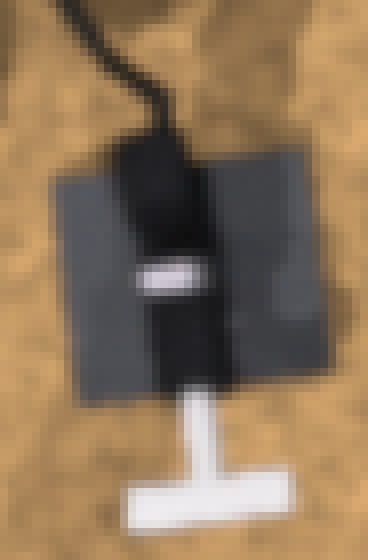

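View pics/gun_scene.png

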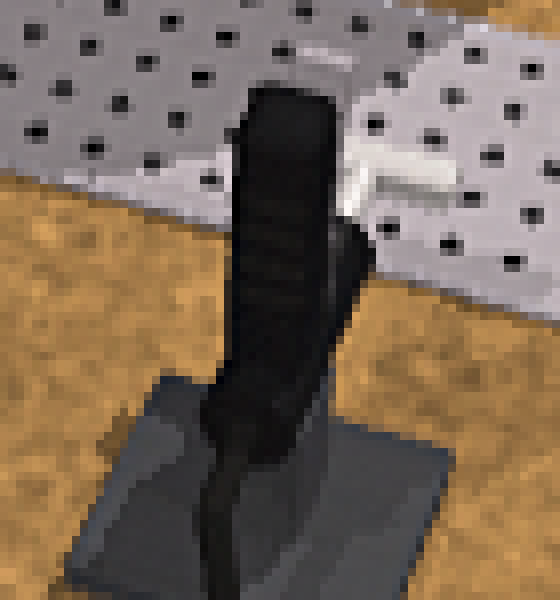

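Run:
```python
from h import *
f=dict(np.load("pics/top0.npz"));P=cloud(f);im=f["pixels"]
hsv=cv2.cvtColor(im,cv2.COLOR_RGB2HSV)
def sub(m,x0,x1,y0,y1):
    o=np.zeros(m.shape,np.uint8);o[y0:y1,x0:x1]=m[y0:y1,x0:x1];return o
def big(m):
    return max(cv2.findContours(m.astype(np.uint8),0,1)[0],key=cv2.contourArea)[:,0]
br=(hsv[...,2]>120)&(hsv[...,1]<70)
for nm,m,h in(("lever",sub(br,200,222,163,177),.166),("tbar",sub(br,200,232,192,203),.075),
   ("griptop",sub((P[...,2]>.165)&(P[...,2]<.19),198,222,145,165),.175),
   ("foot",sub((hsv[...,1]<110)&(hsv[...,2]<110)&(P[...,2]>.006)&(P[...,2]<.022),190,236,145,190),.012)):
    v,u=np.nonzero(m);c=np.c_[u,v]
    w=ray(f,c,h); print(nm,len(u),c.mean(0).round(1),"mean",w.mean(0).round(4),rect(w), w.min(0).round(3),w.max(0).round(3))
```

```text
lever 27 [210.5 169.3] mean [0.5919 0.0464] (array([0.59140338, 0.04635403]), np.float32(1.548894), [8.410616874694824, 19.157224655151367]) [0.587 0.037] [0.596 0.056]
tbar 155 [215.6 196.8] mean [0.5318 0.0402] (array([0.5339574 , 0.04068766]), np.float32(-1.4485434), [25.503929138183594, 62.64837646484375]) [0.52 0.01] [0.546 0.071]
griptop 93 [208.4 155.7] mean [0.6279 0.0511] (array([0.6272359 , 0.05079609]), np.float32(-0.0023940802), [24.539363861083984, 28.25250244140625]) [0.613 0.039] [0.641 0.063]
foot 588 [214.5 169.1] mean [0.6296 0.0477] (array([0.63047101, 0.05070581]), np.float32(-1.4524063), [90.33063507080078, 97.86848449707031]) [ 0.58  -0.003] [0.68  0.102]
```

```bash
cat >> h.py <<'E'
from scipy.spatial.transform import Rotation as Ro
def down(a):
    x=np.array([np.cos(a),np.sin(a),0]);z=np.array([0,0,-1.]);y=np.cross(z,x)
    return Ro.from_matrix(np.c_[x,y,z]).as_rotvec()
def best(pos,a):
    """jaw angle a or a+pi; pick the one with least joint travel"""
    q0=np.array(arm.current_q());c=[]
    for k in(-1,0,1):
        r=down(a+k*np.pi);q=arm.ik(pos,r)
        if q is not None:c.append((np.abs(np.array(q)-q0).max(),k,r))
    return min(c,key=lambda t:t[0])[2]
def st(s=""):
    print(s,"t",round(arm.current_time_s(),1),"p",np.round(arm.current_tool_pos(),4),"op",round(arm.current_opening(),3),"F",np.round(arm.current_contact_force(),1))
def pick(c,a,base=0.,hi=.16,g=.008):
    r=best([c[0],c[1],hi],a+np.pi/2)
    arm.move_ptp([c[0],c[1],hi],r)
    arm.servo_line([c[0],c[1],base+g],speed=.12);st("down")
    arm.gripper_close(20);st("closed")
    arm.servo_line([c[0],c[1],hi],speed=.12);st("up")
def place(c,a,base,hi=.16,g=.008):
    r=best([c[0],c[1],hi],a+np.pi/2)
    arm.move_ptp([c[0],c[1],hi],r)
    arm.servo_line([c[0],c[1],base+g+.02],speed=.12)
    arm.servo_line([c[0],c[1],base+g+.002],speed=.03);st("placed")
    arm.let_go();arm.dwell(.2)
    arm.servo_line([c[0],c[1],hi],speed=.12);st("left")
def snap(n):
    for k in("top","scene"):
        f=arm.grab_frame(k);cv2.imwrite(f"pics/{k}_{n}.png",cv2.cvtColor(f["pixels"],cv2.COLOR_RGB2BGR))
        np.savez(f"pics/{k}_{n}.npz",**f)
PC=np.array([.4415,.0072]);PA=.1
TC=np.array([.484,.334]);TA=.15
def fr(C,A,x,y):return C+np.array([np.cos(A)*x-np.sin(A)*y,np.sin(A)*x+np.cos(A)*y])
E
python3 - <<'E'
from h import *
pick((.515,-.2973),.522)
snap("p1")
E
```

```text
down t 2.9 p [ 0.5153 -0.2975  0.0086] op 1.0 F [-0.5  0.2  0.9]
closed t 3.4 p [ 0.5151 -0.2974  0.0082] op 0.509 F [-0.5 -0.1  5.4]
up t 4.8 p [ 0.5148 -0.2971  0.1594] op 0.51 F [ 0.4  0.4 -2.7]
```

```bash
python3 -c "
import cv2,numpy as np
a=cv2.imread('pics/top_p1.png');b=cv2.imread('pics/scene_p1.png')
cv2.imwrite('pics/v1.png',cv2.resize(np.hstack([a,b]),(800,300),interpolation=cv2.INTER_AREA))"
```

```text
(no output)
```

View pics/v1.png

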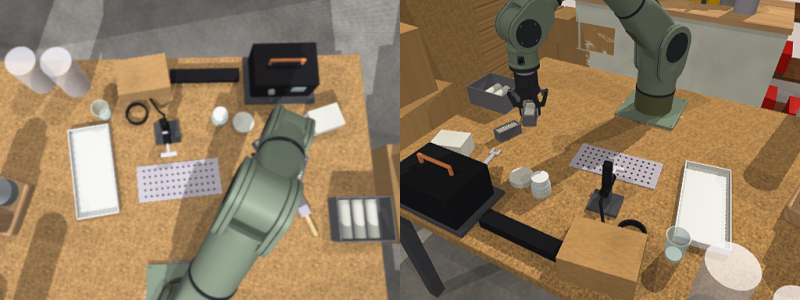

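The scene view (right half) shows the cassette held level at about (530,112). The second one still lies at about (508,130), and I see no third.

Run:
```python
from h import *
place(fr(PC,PA,-.005,-.075),PA,.004)
r=best([.45,-.35,.25],1.2)
f=arm.grab_frame("scene")
for o in cassettes(f):
    if .4<o[0][0]<.6 and -.6<o[0][1]<.3: print(*o)
```

```text
placed t 7.8 p [ 0.444  -0.0679  0.014 ] op 0.512 F [ 0.8 -0.1 -1.4]
left t 9.9 p [ 0.4438 -0.0679  0.1596] op 0.999 F [ 0.3 -1.1  0.2]
[ 0.479  -0.4485] -0.344 [ 51. 102.] 0.04 [136. 163.] 280
[ 0.4457 -0.0661] 0.102 [ 44. 106.] 0.0428 [252. 193.] 407
```

Run:
```python
from h import *
pick((.4785,-.450),-.355)
place(fr(PC,PA,-.005,.075),PA,.004)
arm.move_ptp([.45,-.35,.25],best([.45,-.35,.25],1.2))
snap("p2")
for k in("top","scene"):
    for o in cassettes(dict(np.load(f"pics/{k}_p2.npz"))):
        if .3<o[0][0]<.6 and -.6<o[0][1]<.3: print(*o)
a=cv2.imread('pics/top_p2.png');b=cv2.imread('pics/scene_p2.png')
cv2.imwrite('pics/v2.png',cv2.resize(np.hstack([a,b]),(800,300),interpolation=cv2.INTER_AREA))
```

```text
down t 12.8 p [ 0.4788 -0.4503  0.0087] op 1.0 F [ 0.2 -0.8 -0.8]
closed t 13.2 p [ 0.4786 -0.4501  0.0083] op 0.513 F [-0.5 -0.2  4.6]
up t 14.6 p [ 0.4783 -0.4498  0.1593] op 0.508 F [ 0.1 -0.6 -2. ]
placed t 18.5 p [0.429  0.0813 0.014 ] op 0.513 F [-1.1  0.1 -0.7]
left t 20.6 p [0.4288 0.0813 0.1596] op 1.001 F [-0.2  0.2 -0.2]
[ 0.4502 -0.02  ] 0.129 [ 44. 100.] 0.0454 [237. 226.] 510
[0.4278 0.0802] 0.102 [ 44. 101.] 0.0452 [203. 234.] 531
[ 0.4523 -0.0172] 0.113 [ 44. 104.] 0.0428 [266. 197.] 325
[0.4296 0.0826] 0.105 [ 44. 103.] 0.0431 [303. 205.] 431
```

View pics/v2.png

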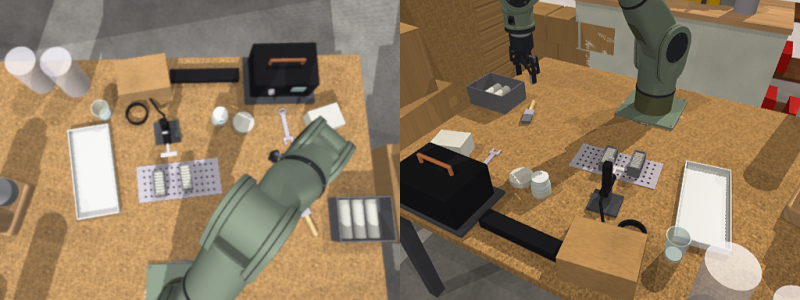

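Both stand on the plate: top view about (159,180) and (185,178). The first was knocked about 5 cm along it but is still well within limits. Next is the trigger.

```bash
cat >> h.py <<'E'
GO=np.array([.6148,.0493]);GA=.118
E
python3 - <<'E'
from h import *
p=fr(GO,GA,4,0) if 0 else fr(GO,GA,.004,0)
via=[.5,-.2,.28]
arm.move_ptp(via,best(via,GA))
a=[*p,.27]; arm.move_ptp(a,best(a,GA));st("above")
arm.servo_line([*p,.127],speed=.08);st("down")
q=fr(GO,GA,.0095,0); arm.servo_line([*q,.127],speed=.05);st("shift")
snap("g1")
f=dict(np.load("pics/scene_g1.npz"))["pixels"][170:290,200:340]
g=dict(np.load("pics/top_g1.npz"))["pixels"][110:230,150:290]
o=cv2.resize(np.hstack([f,g]),(800,342),interpolation=cv2.INTER_CUBIC);cv2.imwrite("pics/v3.png",o[...,::-1])
E
```

```text
above t 24.5 p [0.6186 0.0477 0.2703] op 0.997 F [ 0.6 -0.8  0. ]
down t 26.4 p [0.6189 0.0498 0.1273] op 1.001 F [ 0.1 -0.4 -0.4]
shift t 26.6 p [0.6243 0.0504 0.127 ] op 0.997 F [-0.3  0.2  0.3]
```

View pics/v3.png

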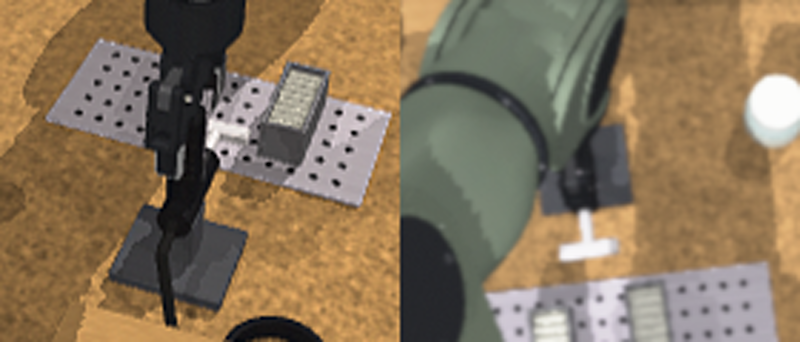

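The scene crop (left half) shows the fingers straddling the grip at about (185,110), with no contact force. Now the squeeze.

Run:
```python
from h import *
arm.gripper_close(30);st("closed");arm.dwell(1.0);st("1s")
```

```text
closed t 27.3 p [0.6259 0.0506 0.1277] op 0.417 F [13.1  1.7  2.4]
1s t 28.3 p [0.6259 0.0506 0.1277] op 0.42 F [12.7  1.2  3.4]
```

Run:
```python
from h import *
f=arm.grab_frame("scene")["pixels"][170:290,200:340];cv2.imwrite("pics/sq.png",cv2.resize(f,(700,600),interpolation=cv2.INTER_CUBIC)[...,::-1])
arm.dwell(1.3);st("hold");arm.let_go();arm.dwell(.8);st("rel")
f=arm.grab_frame("scene")
cv2.imwrite("pics/rel.png",cv2.resize(f["pixels"][170:290,200:340],(700,600),interpolation=cv2.INTER_CUBIC)[...,::-1])
for o in cassettes(f):
    if .3<o[0][0]<.6 and -.6<o[0][1]<.3: print(*o)
```

```text
hold t 29.6 p [0.6259 0.0506 0.1277] op 0.421 F [12.8  1.4  3.5]
rel t 31.0 p [0.6243 0.0504 0.127 ] op 1.0 F [-1.   0.5  0.5]
[0.429  0.0823] 0.098 [ 45. 106.] 0.043 [303. 205.] 433
```

View pics/sq.png

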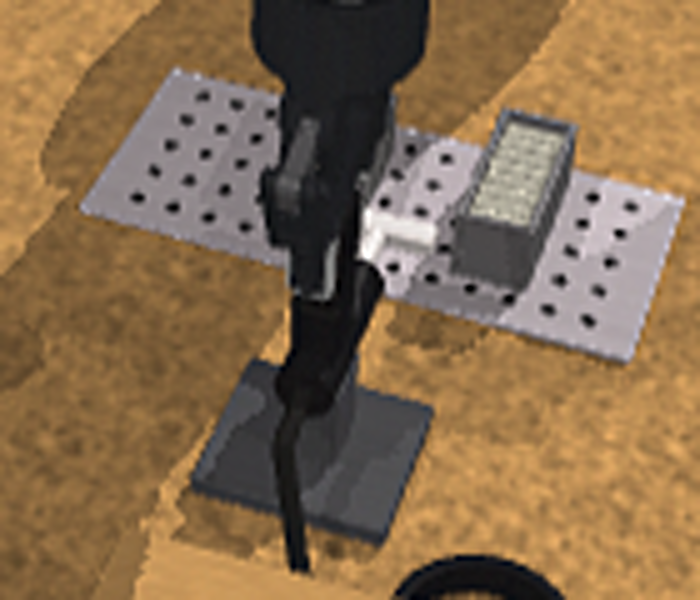

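View pics/rel.png

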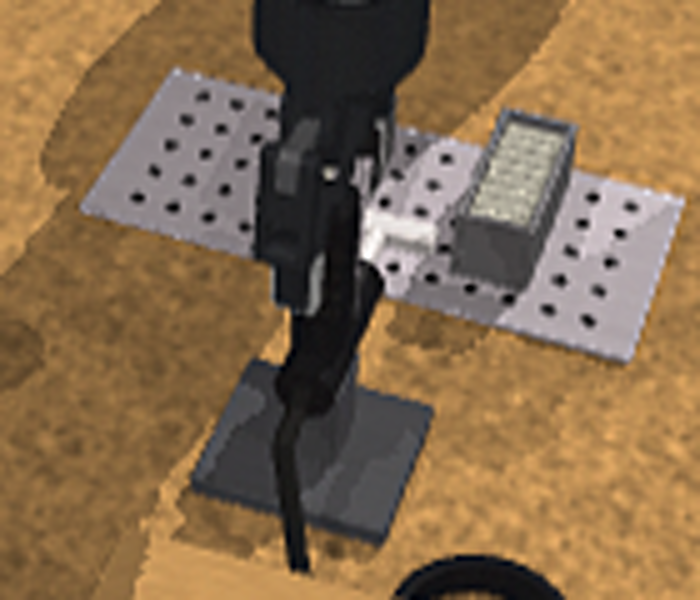

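Run:
```python
from h import *
arm.servo_line([*fr(GO,GA,.004,0),.127],speed=.03);arm.dwell(.5);st("back")
f=arm.grab_frame("top")
for o in cassettes(f):
    if .3<o[0][0]<.6 and -.6<o[0][1]<.3: print(*o)
arm.servo_line([*fr(GO,GA,.011,0),.127],speed=.03)
arm.gripper_close(30);st("closed");arm.dwell(2.3);st("hold")
arm.let_go();arm.dwell(.5)
arm.servo_line([*fr(GO,GA,.004,0),.127],speed=.03);arm.dwell(.5);st("rel")
f=arm.grab_frame("top")
for o in cassettes(f):
    if .3<o[0][0]<.6 and -.6<o[0][1]<.3: print(*o)
arm.servo_line([*fr(GO,GA,.004,0),.27],speed=.1)
arm.move_ptp([.45,-.35,.25],best([.45,-.35,.25],1.2))
snap("p3")
for k in("top","scene"):
    f=dict(np.load(f"pics/{k}_p3.npz"))
    for o in cassettes(f):
        if .3<o[0][0]<.6 and -.6<o[0][1]<.3: print(*o)
a=cv2.imread('pics/top_p3.png');b=cv2.imread('pics/scene_p3.png')
cv2.imwrite('pics/v4.png',cv2.resize(np.hstack([a[110:290,70:310],b[170:350,190:430]]),(800,300),interpolation=cv2.INTER_CUBIC))
```

```text
back t 31.9 p [0.6188 0.0498 0.127 ] op 1.003 F [-0.3  0.4  0.4]
[ 0.4499 -0.0201] 0.128 [ 44. 100.] 0.0456 [237. 226.] 507
[0.428  0.0799] 0.105 [ 45. 101.] 0.0455 [203. 234.] 526
closed t 32.8 p [0.6259 0.0506 0.1273] op 0.426 F [0.5 0.2 6.8]
hold t 35.1 p [0.6259 0.0506 0.1273] op 0.422 F [ 0.4 -0.2  5.4]
rel t 37.0 p [0.6188 0.0498 0.1269] op 1.001 F [ 0.7 -0.1 -0.2]
[ 0.4504 -0.02  ] 0.127 [ 44. 101.] 0.0455 [237. 225.] 505
[0.428  0.0802] 0.098 [ 44. 101.] 0.0451 [203. 234.] 530
[ 0.4498 -0.02  ] 0.129 [44. 99.] 0.0454 [237. 226.] 513
[0.4277 0.08  ] 0.099 [ 45. 100.] 0.0453 [203. 234.] 529
[ 0.4533 -0.0171] 0.119 [ 44. 105.] 0.043 [266. 197.] 326
[0.4294 0.0825] 0.098 [ 44. 104.] 0.0429 [303. 205.] 436
```

View pics/v4.png

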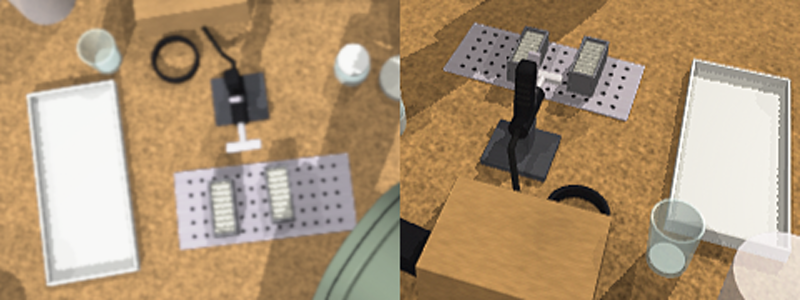

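Both cassettes are still on the plate at about (222,208) and (280,195) in the left crop, and the lever is back. Next I'll check the tray with both cameras and transfer the first cassette.

Run:
```python
from h import *
for k in("top","scene"):
    f=dict(np.load(f"pics/{k}_p3.npz"));P=cloud(f)
    m=(P[...,2]>.015)&(P[...,2]<.033)&(P[...,0]>.28)&(P[...,0]<.68)&(P[...,1]>.2)&(P[...,1]<.46)
    m=m.astype(np.uint8);n,l,s,c=cv2.connectedComponentsWithStats(m)
    i=1+s[1:,4].argmax();print(k,s[i],rect(P[l==i][:,:2]))
pick((.4285,.0812),.10,base=.004)
place(fr(TC,TA,-.09,0),TA,.005)
f=arm.grab_frame("scene")
for o in cassettes(f):
    if .3<o[0][0]<.7 and -.6<o[0][1]<.5: print(*o)
```

```text
top [ 86 158  67 123 754] (array([0.4841543 , 0.33729297]), np.float32(0.14824688), [163.17311096191406, 351.59912109375])
scene [352 206  73 104 589] (array([0.46797229, 0.3369245 ]), np.float32(0.14702749), [160.69076538085938, 320.9540710449219])
down t 43.4 p [0.4287 0.0813 0.0125] op 0.995 F [-0.7 -0.1  0.2]
closed t 43.8 p [0.4286 0.0813 0.0122] op 0.512 F [-0.5  0.9  7. ]
up t 45.2 p [0.4283 0.0812 0.1596] op 0.516 F [-0.6  0.7 -1.3]
placed t 48.1 p [0.3951 0.3205 0.015 ] op 0.515 F [ 0.5  0.8 -0.5]
left t 50.2 p [0.3948 0.3204 0.1595] op 1.005 F [ 0.   0.6 -0.7]
[ 0.652 -0.502] -0.099 [36. 95.] 0.0479 [ 82. 188.] 151
[ 0.4523 -0.0173] 0.107 [ 44. 103.] 0.043 [266. 197.] 324
[0.3951 0.3212] 0.155 [ 45. 106.] 0.044 [393. 225.] 513
[ 0.6954 -0.1446] -0.825 [40. 62.] 0.0458 [180. 240.] 193
[0.6939 0.3021] 1.56 [21. 52.] 0.0469 [356. 305.] 154
```

Run:
```python
from h import *
pick((.4512,-.0186),.12,base=.004)
place(fr(TC,TA,.05,.003),TA,.005)
arm.move_ptp([.45,-.2,.3],best([.45,-.2,.3],.8))
snap("end")
for k in("top","scene"):
    f=dict(np.load(f"pics/{k}_end.npz"));P=cloud(f)
    for o in cassettes(f):
        if .3<o[0][0]<.65 and -.3<o[0][1]<.5: print(*o)
    d=(np.linalg.norm(f["pixels"].astype(int)-np.load(f"pics/{k}0.npz")["pixels"],axis=2)>60)
a=cv2.imread('pics/top_end.png');b=cv2.imread('pics/scene_end.png')
cv2.imwrite('pics/v5.png',cv2.resize(np.hstack([a,b]),(800,300),interpolation=cv2.INTER_AREA))
cv2.imwrite('pics/v6.png',cv2.resize(np.hstack([a[110:290,70:310],b[170:350,190:430]]),(800,300),interpolation=cv2.INTER_CUBIC))
st()
```

```text
down t 52.9 p [ 0.4515 -0.0186  0.0125] op 1.001 F [-0.3 -0.5 -0.1]
closed t 53.4 p [ 0.4513 -0.0186  0.0123] op 0.512 F [-0.3  0.4  6.7]
up t 54.8 p [ 0.451  -0.0186  0.1596] op 0.511 F [ 0.2  1.  -1.4]
placed t 58.1 p [0.5331 0.3444 0.0151] op 0.515 F [-0.3  0.  -1.7]
left t 60.1 p [0.5327 0.3443 0.1593] op 0.999 F [ 0.7 -0.8  0.4]
[0.5316 0.3425] 0.161 [ 45. 101.] 0.046 [114. 201.] 541
[0.3939 0.3188] 0.136 [ 46. 101.] 0.046 [121. 247.] 563
[0.3965 0.3214] 0.152 [ 44. 107.] 0.0442 [393. 225.] 511
[0.5344 0.3455] 0.16 [ 45. 104.] 0.0437 [391. 264.] 670
 t 62.3 p [ 0.4504 -0.1994  0.2998] op 1.0 F [-0.2 -0.1 -0.9]
```

View pics/v5.png

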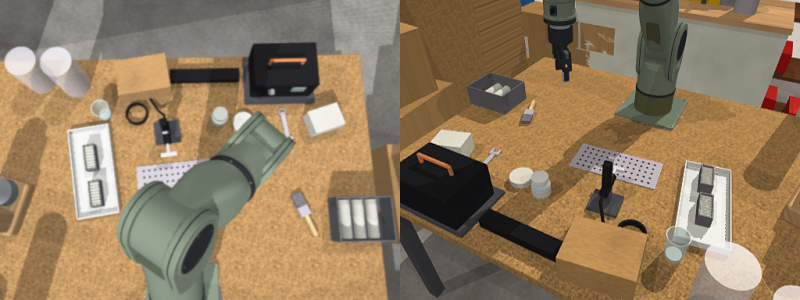

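View pics/v6.png

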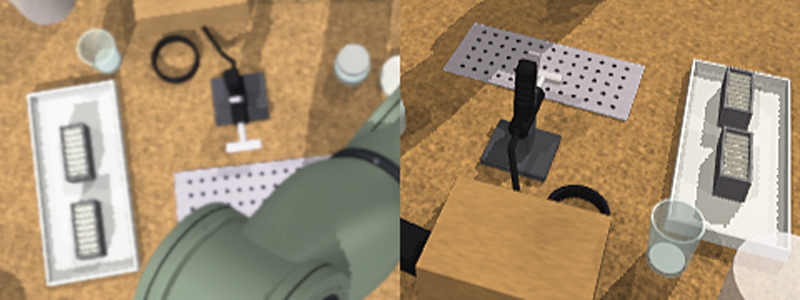

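Both cassettes stand flat in the tray at about (77,152) and (88,230) in the left crop. The trigger is released, the bystanders look unmoved, and no other cassette is visible.

Run:
```python
from rig import arm
arm.hand_in();print(arm.current_time_s())
```

```text
the job is handed in; nothing more can be done
the job is handed in; nothing more can be done
```

The job is handed in, at about 62 s of the 210 s allowed. The hand-in gives no verdict, so what follows rests on my own checks.

- **Cassettes found:** I found two, and saw no third in either camera.
- **On the plate:** I gripped each with 20 N and stood it pleats up. One was knocked about 5 cm along the plate before the first blast. It stayed well inside the limits, so I left it there.
- **Blasts:** I squeezed the trigger twice with 30 N, for about 2.3 s each time. The fingers closed to about 36 to 37 mm, which matches the lever fully home, and opened right back each time. I judged "home" from that gap and from camera pictures, since there is no direct reading of the trigger.
- **First squeeze slightly off-centre:** it left about 13 N of side force on the wrist. I shifted the grip 1.5 mm for the second squeeze and the side force dropped to about 0.5 N.
- **In the tray:** the final pictures show both cassettes flat and upright, their top faces at about 45 mm. That is a few millimetres below the expected 50 mm, but the depth readings ran similarly low all along. The two cameras agreed on their positions to about 4 mm.
- **Tray position:** the scene camera's rim fit came out about 30 mm short. I used the top view for the tray instead, because it matched the stated size.
- **Surroundings:** the trigger looks released, the arm was clear and touching nothing, and the bystanders look unmoved. I checked the bystanders by eye only.

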